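# Feel out the release notch of a board tester

### The job

Open the board tester on the repair bench by its release: with shut fingers touch the top of the rail's end block with the round stud, then slide the fingertips along the top of the front rail to feel for the notch, and press the key inside the notch fully down so that the dust cover springs up and stays ajar; then take the hand away. Do not touch the cover, and leave the lens parts, tools and everything else on the bench where they are: nothing is to be picked up.

Things in the scene. Friction and masses are not known exactly. Their poses are not given: they have to be found in the camera images.
- tester: Board tester: grey box fixed to the bench, 252 mm deep (its x, away from the robot), 360 mm wide (its y, to the left), flat deck 50 mm high. Origin on the bench under the middle of its front rail. The cover begins 86 mm behind the rail's centre line. A lens barrel, a ring and a screwdriver lie 40 mm or more in front of the rail.
- rail_mid (a point): Mid-length of the rail's top, 75 mm above the bench (axes as the tester's). The dark steel rail is 24 mm deep (x +-12 mm), 360 mm long (y +180 to -180 mm), 25 mm above the deck. y +180 to +150 mm is the start block; +150 to +90 and -150 to -180 mm are always plain. One notch lies somewhere from y +90 to -150 mm, elsewhere each time: it must be found.
- start_block: The rail's left end block, fixed, 30 mm long (y), 24 mm deep (x), told by the steel stud (18 mm across, 8 mm long) on its front face. Origin: on the bench below its centre; axes as the tester's. Its top is 75 mm above the bench.
- start_top (a point): Centre of the top face of the start block, 75 mm above the bench, on the rail's centre line: where the sweep begins.
- rail_far_end (a point): The middle of the top edge at the rail's other (right) end, 75 mm above the bench, 345 mm from start_top; the sweep runs from start_top towards it.
- key (a joint): Press of the key in the notch: 0 up, 0.008 m fully down. The notch is the only gap in the rail: 40 mm long, open to front and back, ends upright. The key is its floor, same dark steel, 36 x 22 mm, top 12 mm below the rail's top. It resists with about 4 to 7 N, hardly moves below 3 N, stays where it is left, and lifts the cover by a linkage as it goes down.
- cover (a joint): Angle of the dust cover (grey frame with a clear window, hinged at the tester's back edge): 0 shut, about 0.35 rad ajar when the key is fully down. Its front edge then rises about 50 mm.
- lens: Bystander: black lens barrel, 62 mm across, 55 mm high, standing in front of the rail; origin under its centre.
- lens_ring: Bystander: flat aluminium ring, 52 mm across, 12 mm high, in front of the rail; origin under its centre.
- deck_ring: Bystander: brass ring, 32 mm across, 7 mm high, on the tester's deck behind the rail; origin under its centre.
- driver: Bystander: screwdriver 150 mm long, lying in front of the rail, roughly along it; its x axis runs along it.
- viewfinder: Bystander: black viewfinder block, 60 x 75 x 72 mm, right of the tester; origin under its centre.
- jar: Bystander: amber glass jar, 50 mm across, 60 mm high, left of the tester; origin under its centre.
- parts_dish: Bystander: white dish, 90 mm across, 25 mm high, left of the tester; origin under its centre.
- cleaning_brush: Bystander: brush 160 mm long lying on the bench on the right; its x axis runs along it.

How it is judged:
By the outcome, as a careful person would: the job done as asked, in the order asked, and still so for the second after the job is handed in, with the robot touching nothing.
It also fails if it takes over 72 s, if anything falls off the work surface, if the arm or the gripper's body presses on something with over 40 N, if the wrist force passes 120 N, or if a joint passes its speed limit or range.

### The arm

A 6-joint arm with a two-finger parallel gripper is mounted at the origin on the work surface. World frame = base frame: x ahead of the robot, y to its left, z up, the work surface at z = 0. Lengths are in mm, angles in rad, forces in N, time in s.
With the tool pointing down it reaches from about 275 to 1000 mm from the base axis. Payload 8.4 kg.
Tool frame: the origin (TCP) lies midway between the tips of the shut fingers; the grasp point (between the pads) lies 19 mm behind it (r.grip_point_offset is the distance from the TCP to the grasp point, in mm); z points along the fingers, x is the direction in which the jaws open and shut, and the axes are right-handed (so a half turn about z gives the same grasp; the last joint's range is limited). The gripper opens to 85 mm and grips with 20 to 120 N. Pads are 22 mm wide; open, the fingers measure 114 mm over their backs; the gripper's body (76 mm by 85 mm) begins 54 mm behind the grasp point. The pads swing forward as they close: fully open they stand 13 mm farther back than shut.
Start: joints at [-0.002, 0.353, 1.633, -0, 1.155, -0.002], TCP at [625.002, -0, 231.281] pointing down, gripper open.
Joint ranges: [-2.63, 2.63], [-0.92, 2.1], [0.06, 2.66], [-1.3, 4.44], [0, 2.69], [-3.02, 3.02]. Speed limits (rad/s): [2.22, 2.22, 2.79, 3.14, 3.14, 3.14].

### API

Orientations are given as [roll, pitch, yaw] about the fixed x, y, z axes, in that order (R = Rz(yaw) Ry(pitch) Rx(roll)).
In Python, from rig import monitor, vision, sign_off, r gives the robot as it stands.
- The arm moves only by the shell command python3 -m inch 'ROWS' [FORCE]. ROWS is JSON, a list of rows, each an object with "dp": the shift along the tool's x, y, z in mm, a list of three; "angular": the turn, a rotation vector about the tool's x, y, z in rad, a list of three; "fingers": the closure in counts, from 0 (fully open) to 255 (shut). A call has 1 to 12 rows; each row is the pose to reach, as a shift and turn from the pose commanded when the call began, along the tool's axes at that moment; what a row does not reach only later rows make up. A row lasts 1/12 s, in which the tool goes at most 41.7 mm and 7.16 degrees, less where a joint would pass 70% of its speed; a pose out of reach is approached as far as the arm can. A call with a gripper value outside its range is refused whole. The fingers move at their own pace and stop on an object; FORCE is the grip in N (left out, the last holds). Time passes only in rows, so rows that repeat a pose let the fingers close. It gives the time, the measured TCP pose, the force and the opening at its end, in the units of the state.
- monitor.sense(): the state, without advancing time (a new reading comes with each control period).
- vision.grab_frame(name): name is "scene" or "side" or "wrist"; returns (picture, depth): 480x640x3 uint8, blue, green, red; 480x640 float32, mm along the optical axis (not along the pixel's ray), 0 where there is no reading.
- vision.camera_params(name): a dict with "fx", "fy", "cx", "cy" (pixels), "R" (3x3) and "t" (3): a world point X has camera coordinates R X + t. Camera axes: x right, y down, z forward; pixel columns grow to the right and rows downward; lengths in mm; the calibration is good to about 2 mm. A picture is of the moment at which its call begins: read the wrist's pose just before it. camera_params takes no time and is no camera call; for the wrist camera it gives the pose at the moment of the call.
- sign_off(): hands the job in, once; it reports no verdict.
The state is a dict: "clock": time; "qpos": joint angles; "qvel": joint speeds; "joint_efforts": joint torques, N m; "eef_pos": TCP position; "tcp_rot": TCP orientation; "contact_force": force on the tool from outside, world axes, zero at the start; "wrist_torque": the same for the moment, N m; "opening": opening from 0.0 (shut) to 1.0 (fully open).
Only numpy, scipy, OpenCV 4.12 (cv2) and the standard library are available. Lean on these libraries where they do the work, as an engineer would, in place of code of your own. Each camera call takes 0.05 s, during which the arm holds its last target.

## Working session

There is one attempt and no reset: what is moved stays moved. The work goes in short steps, Python scripts to look and compute and a shell command to move; the robot and the scene stay as the last step left them, time stands still between calls to the robot, and variables do not carry over. Pictures are saved under pics/ and viewed, and the job is handed in when it is done.

```bash
ls; mkdir -p pics; python3 - <<'E'
from rig import monitor, vision
import cv2, numpy as np
s=monitor.sense(); print({k:np.round(v,3).tolist() for k,v in s.items()})
for n in ("scene","wrist","side"):
    p,d=vision.grab_frame(n); c=vision.camera_params(n)
    cv2.imwrite(f"pics/{n}1.png",p); np.savez(f"pics/{n}1.npz",d=d,R=c["R"],t=c["t"],K=[c["fx"],c["fy"],c["cx"],c["cy"]])
    print(n, np.round(-np.array(c["R"]).T@np.array(c["t"])), c["fx"])
E
```

```text
pics
{'clock': 0.0, 'qpos': [-0.002, 0.354, 1.634, -0.0, 1.155, -0.002], 'qvel': [0.002, 0.001, 0.0, -0.0, -0.001, -0.0], 'joint_efforts': [-0.002, -60.524, -34.206, -0.0, 0.009, 0.0], 'eef_pos': [624.512, -0.027, 230.522], 'tcp_rot': [3.142, 0.001, -0.0], 'contact_force': [-0.057, -0.715, -0.245], 'wrist_torque': [-0.032, -0.046, -0.011], 'opening': 1.0}
scene [1379. -250.  791.] 543.6451424654222
wrist [625.  75. 372.] 415.96179005961926
side [171. 592. 740.] 501.85026180546475
```

View pics/scene1.png

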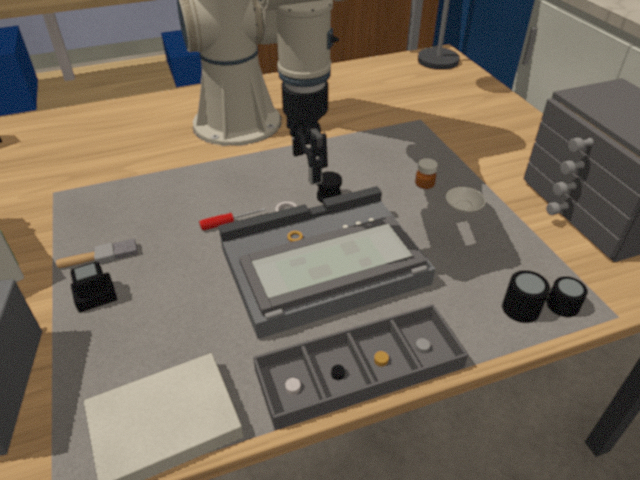

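View pics/side1.png

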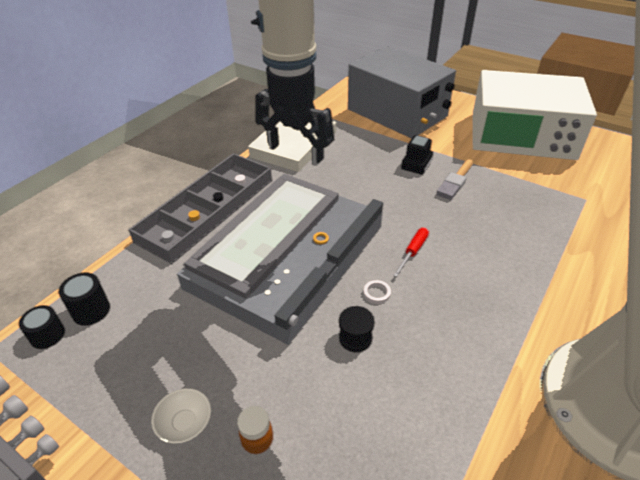

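View pics/wrist1.png

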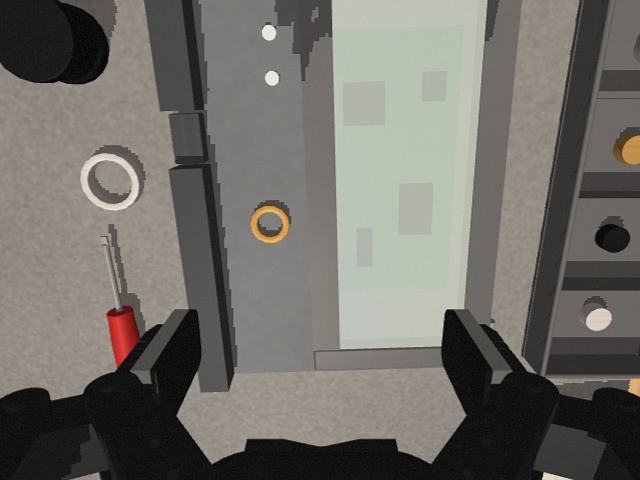

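The wrist view shows the rail running from (172,0) to (215,390), with the notch at about (188,138). The lens barrel is top left and the brass ring is at (270,224). The side view shows the start block with its stud near (290,320).

```bash
cat > h.py <<'E'
import numpy as np
def cloud(n):
    z=np.load(f"pics/{n}.npz"); d=z["d"]; fx,fy,cx,cy=z["K"]; v,u=np.mgrid[:480,:640]
    P=np.stack([(u-cx)/fx*d,(v-cy)/fy*d,d],-1); P=(P-z["t"])@z["R"]; P[d==0]=np.nan
    return P
E
python3 - <<'E'
from h import *
import cv2
for n in ("wrist1","side1","scene1"):
    P=cloud(n); 
    m=(abs(P[...,2]-75)<5)&(P[...,0]>450)&(P[...,0]<800)&(abs(P[...,1])<300)
    nl,lab,st,_=cv2.connectedComponentsWithStats(m.astype(np.uint8))
    for i in range(1,nl):
        if st[i,4]<150: continue
        Q=P[lab==i]; r=cv2.minAreaRect(Q[:,:2].astype(np.float32))
        print(n,st[i],np.round(Q.mean(0),1),np.round(r[0],1),np.round(r[1],1),round(r[2],2), np.round(cv2.boxPoints(r)).tolist())
im=cv2.imread("pics/side1.png"); cv2.imwrite("pics/c1.png",cv2.resize(im[180:380,180:400],None,fx=3.5,fy=3,interpolation=2)[:600])
im=cv2.imread("pics/wrist1.png"); cv2.imwrite("pics/c2.png",cv2.resize(im[0:240,100:340],None,fx=2.5,fy=2.5,interpolation=2))
E
```

```text
wrist1 [ 144    0   52  111 4208] [524.6 106.8  74.1] [524.1 105.7] [25.2 67.9] 2.1 [[510.0, 139.0], [513.0, 71.0], [538.0, 72.0], [535.0, 140.0]]
wrist1 [ 298    0  144  370 7226] [630.7   6.9  70.6] [666.9   2.3] [107.1 279. ] 2.25 [[608.0, 140.0], [619.0, -139.0], [726.0, -135.0], [715.0, 144.0]]
wrist1 [ 464    0   58  327 5899] [746.2  41.6  70.6] [745.4  21.5] [ 25.4 237.7] 1.97 [[729.0, 140.0], [737.0, -98.0], [762.0, -97.0], [754.0, 141.0]]
wrist1 [ 168  168   61  224 6787] [530.7 -51.4  74. ] [530.  -63.2] [ 24.9 190.5] 2.01 [[514.0, 32.0], [521.0, -159.0], [546.0, -158.0], [539.0, 32.0]]
side1 [ 185  174  154  120 4617] [680.8  46.7  71.1] [683.6  29.2] [147.4 331.1] 1.89 [[605.0, 192.0], [615.0, -139.0], [763.0, -134.0], [752.0, 197.0]]
side1 [327 199  57  61 882] [527.7 -54.9  74.6] [529.  -61.5] [ 26.7 192.3] 1.88 [[512.0, 34.0], [519.0, -158.0], [545.0, -157.0], [539.0, 35.0]]
side1 [275 267  52  56 893] [520.9 142.4  74.5] [518.7 138.3] [ 32.6 131. ] 2.4 [[500.0, 203.0], [505.0, 72.0], [538.0, 74.0], [532.0, 204.0]]
scene1 [323 186  59  21 422] [524.6 133.5  72.3] [524.4 134.4] [ 30.8 130.7] 1.31 [[507.0, 199.0], [510.0, 69.0], [541.0, 69.0], [538.0, 200.0]]
scene1 [218 204  91  30 777] [531.9 -67.2  72.6] [531.3 -64.6] [ 30.5 190.6] 1.45 [[514.0, 30.0], [518.0, -160.0], [549.0, -160.0], [544.0, 31.0]]
```

View pics/c1.png

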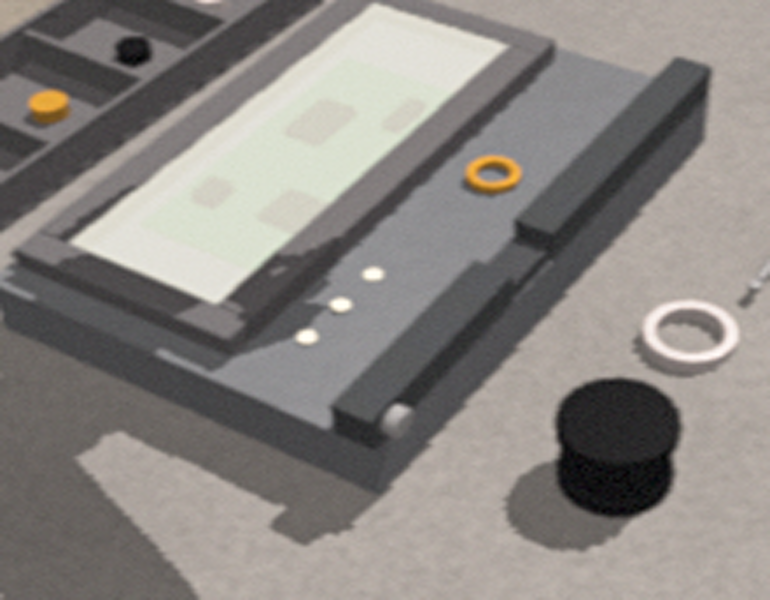

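View pics/c2.png

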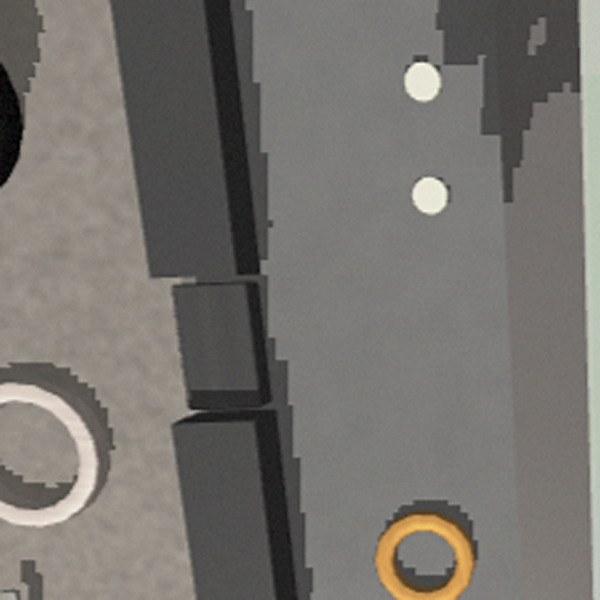

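Reading from the views, the rail's centre line runs from about (521.3, 186) at the start block to (533, -159), turned 2°. The total length matches 360 mm and the top is at about 74–75 mm. The notch spans y of about 72 to 32. I'll shut the fingers and go above start_top.

```bash
python3 -m inch '[{"dp":[-50,-90,30],"angular":[0,0,-0.035],"fingers":255},{"dp":[-103.5,-186,60],"angular":[0,0,-0.035],"fingers":255},{"dp":[-103.5,-186,90],"angular":[0,0,-0.035],"fingers":255},{"dp":[-103.5,-186,110],"angular":[0,0,-0.035],"fingers":255},{"dp":[-103.5,-186,110],"angular":[0,0,-0.035],"fingers":255},{"dp":[-103.5,-186,110],"angular":[0,0,-0.035],"fingers":255},{"dp":[-103.5,-186,110],"angular":[0,0,-0.035],"fingers":255},{"dp":[-103.5,-186,110],"angular":[0,0,-0.035],"fingers":255},{"dp":[-103.5,-186,110],"angular":[0,0,-0.035],"fingers":255},{"dp":[-103.5,-186,110],"angular":[0,0,-0.035],"fingers":255},{"dp":[-103.5,-186,110],"angular":[0,0,-0.035],"fingers":255},{"dp":[-103.5,-186,110],"angular":[0,0,-0.035],"fingers":255}]'
python3 - <<'E'
from rig import monitor, vision
import cv2, numpy as np
s=monitor.sense(); print({k:np.round(v,3).tolist() for k,v in s.items()})
for n in ("side","wrist"):
    p,d=vision.grab_frame(n); c=vision.camera_params(n)
    cv2.imwrite(f"pics/{n}2.png",p); np.savez(f"pics/{n}2.npz",d=d,R=c["R"],t=c["t"],K=[c["fx"],c["fy"],c["cx"],c["cy"]])
from h import *
P=cloud("wrist2"); m=(abs(P[...,2]-75)<5)&(P[...,0]>450)&(P[...,0]<580)
nl,lab,st,_=cv2.connectedComponentsWithStats(m.astype(np.uint8))
for i in range(1,nl):
    if st[i,4]<150: continue
    Q=P[lab==i]; r=cv2.minAreaRect(Q[:,:2].astype(np.float32))
    print(st[i],np.round(Q.mean(0),1),np.round(r[0],1),np.round(r[1],1),round(r[2],2),np.round(cv2.boxPoints(r)).tolist())
E
```

```text
clock: 1.15
eef_pos: [522.4, 185.4, 122.0]
tcp_rot: [-3.141, -0.001, 0.034]
contact_force: [0.6, -0.9, -0.4]
opening: -0.0
{'clock': 1.15, 'qpos': [0.338, 0.375, 1.881, -0.0, 0.885, 0.305], 'qvel': [0.003, 0.0, 0.004, 0.001, -0.002, 0.003], 'joint_efforts': [0.164, -55.36, -27.657, 0.004, -0.006, -0.005], 'eef_pos': [522.436, 185.363, 122.003], 'tcp_rot': [-3.141, -0.001, 0.034], 'contact_force': [0.585, -0.886, -0.374], 'wrist_torque': [-0.008, 0.019, -0.041], 'opening': -0.0}
[ 289  232   55   74 3070] [520.9 186.7  73.8] [519.9 182.9] [26.7 38.3] 2.75 [[506.0, 201.0], [507.0, 163.0], [534.0, 164.0], [532.0, 203.0]]
[312 406  18  40 574] [525.3  89.2  73.9] [525.4  90.2] [ 9.7 27.9] 1.52 [[520.0, 104.0], [521.0, 76.0], [531.0, 76.0], [530.0, 104.0]]
```

View pics/wrist2.png

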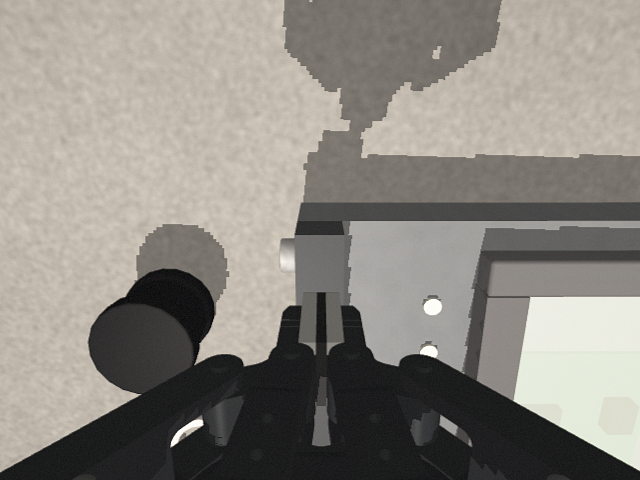

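View pics/side2.png

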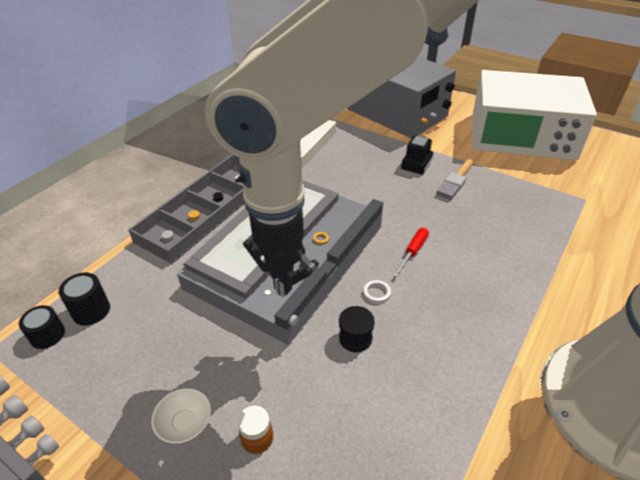

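The wrist view shows the shut fingers in line over the start block, with the stud at (287,255). The block's left end at y of about 201 agrees with the earlier measurement. Next I descend.

```bash
python3 -m inch '[{"dp":[-1,0,20],"angular":[0,0,0],"fingers":255},{"dp":[-1,0,32],"angular":[0,0,0],"fingers":255},{"dp":[-1,0,38],"angular":[0,0,0],"fingers":255},{"dp":[-1,0,40],"angular":[0,0,0],"fingers":255},{"dp":[-1,0,42],"angular":[0,0,0],"fingers":255},{"dp":[-1,0,43],"angular":[0,0,0],"fingers":255},{"dp":[-1,0,44],"angular":[0,0,0],"fingers":255},{"dp":[-1,0,45],"angular":[0,0,0],"fingers":255},{"dp":[-1,0,45],"angular":[0,0,0],"fingers":255},{"dp":[-1,0,45],"angular":[0,0,0],"fingers":255}]'
```

```text
clock: 2.08
eef_pos: [520.6, 186.0, 76.5]
tcp_rot: [-3.141, -0.0, 0.035]
contact_force: [-0.8, -0.5, -0.9]
opening: -0.0
```

```bash
python3 -m inch '[{"dp":[0,0,0.5],"angular":[0,0,0],"fingers":255},{"dp":[0,0,1],"angular":[0,0,0],"fingers":255},{"dp":[0,0,1],"angular":[0,0,0],"fingers":255}]'; python3 -m inch '[{"dp":[0,0,0.5],"angular":[0,0,0],"fingers":255},{"dp":[0,0,1],"angular":[0,0,0],"fingers":255},{"dp":[0,0,1],"angular":[0,0,0],"fingers":255}]'
```

```text
clock: 2.33
eef_pos: [520.5, 186.0, 75.3]
tcp_rot: [-3.142, -0.0, 0.035]
contact_force: [-0.7, -0.3, 0.6]
opening: 0.001
clock: 2.58
eef_pos: [520.6, 186.0, 75.1]
tcp_rot: [-3.142, -0.0, 0.035]
contact_force: [-3.2, -0.3, 9.7]
opening: 0.003
```

Contact at 75.1 mm with about 10 N. Now I'll slide along the rail, which is tool +y.

```bash
python3 -m inch '[{"dp":[0,5,0],"angular":[0,0,0],"fingers":255},{"dp":[0,10,0],"angular":[0,0,0],"fingers":255},{"dp":[0,15,0],"angular":[0,0,0],"fingers":255},{"dp":[0,20,0],"angular":[0,0,0],"fingers":255},{"dp":[0,25,0],"angular":[0,0,0],"fingers":255},{"dp":[0,30,0],"angular":[0,0,0],"fingers":255}]'; python3 -m inch '[{"dp":[0,5,0],"angular":[0,0,0],"fingers":255},{"dp":[0,10,0],"angular":[0,0,0],"fingers":255},{"dp":[0,15,0],"angular":[0,0,0],"fingers":255},{"dp":[0,20,0],"angular":[0,0,0],"fingers":255},{"dp":[0,25,0],"angular":[0,0,0],"fingers":255},{"dp":[0,30,0],"angular":[0,0,0],"fingers":255}]'
```

```text
clock: 3.08
eef_pos: [522.6, 156.7, 75.1]
tcp_rot: [-3.14, -0.002, 0.035]
contact_force: [1.0, 3.7, 6.0]
opening: 0.002
clock: 3.58
eef_pos: [523.6, 126.7, 75.1]
tcp_rot: [-3.14, -0.002, 0.035]
contact_force: [-0.6, 4.0, 5.1]
opening: -0.002
```

```bash
python3 -m inch '[{"dp":[0,5,0],"angular":[0,0,0],"fingers":255},{"dp":[0,10,0],"angular":[0,0,0],"fingers":255},{"dp":[0,15,0],"angular":[0,0,0],"fingers":255},{"dp":[0,20,0],"angular":[0,0,0],"fingers":255},{"dp":[0,25,0],"angular":[0,0,0],"fingers":255},{"dp":[0,30,0],"angular":[0,0,0],"fingers":255}]'; python3 -m inch '[{"dp":[0,5,0],"angular":[0,0,0],"fingers":255},{"dp":[0,10,0],"angular":[0,0,0],"fingers":255},{"dp":[0,15,0],"angular":[0,0,0],"fingers":255}]';python3 -m inch '[{"dp":[0,3,0],"angular":[0,0,0],"fingers":255},{"dp":[0,6,0],"angular":[0,0,0],"fingers":255}]';python3 -m inch '[{"dp":[0,3,0],"angular":[0,0,0],"fingers":255},{"dp":[0,6,0],"angular":[0,0,0],"fingers":255}]'
```

```text
clock: 4.08
eef_pos: [524.7, 96.6, 75.1]
tcp_rot: [-3.14, -0.002, 0.035]
contact_force: [-0.6, 4.6, 6.1]
opening: -0.003
clock: 4.33
eef_pos: [525.2, 81.6, 75.1]
tcp_rot: [-3.14, -0.002, 0.035]
contact_force: [-0.2, 5.2, 5.6]
opening: -0.005
clock: 4.5
eef_pos: [525.4, 75.6, 75.1]
tcp_rot: [-3.14, -0.002, 0.034]
contact_force: [0.0, 4.4, 5.4]
opening: -0.002
clock: 4.67
eef_pos: [525.6, 69.6, 75.0]
tcp_rot: [-3.14, -0.002, 0.035]
contact_force: [-0.3, 3.5, 5.6]
opening: 0.004
```

```bash
for i in 1; do python3 -m inch '[{"dp":[0,2,0],"angular":[0,0,0],"fingers":255},{"dp":[0,4,0],"angular":[0,0,0],"fingers":255}]'; python3 -m inch '[{"dp":[0,1.5,0],"angular":[0,0,0],"fingers":255},{"dp":[0,3,0],"angular":[0,0,0],"fingers":255}]'; python3 -m inch '[{"dp":[0,1.5,0],"angular":[0,0,0],"fingers":255},{"dp":[0,3,0],"angular":[0,0,0],"fingers":255}]'; done
```

```text
clock: 4.83
eef_pos: [525.6, 65.5, 74.9]
tcp_rot: [-3.141, -0.002, 0.035]
contact_force: [0.4, 3.3, 4.3]
opening: -0.001
clock: 5.0
eef_pos: [524.7, 61.8, 74.2]
tcp_rot: [3.141, 0.0, 0.035]
contact_force: [-0.0, -0.5, -1.0]
opening: -0.0
clock: 5.17
eef_pos: [524.6, 58.7, 74.0]
tcp_rot: [3.141, 0.001, 0.035]
contact_force: [-0.0, -0.3, 0.2]
opening: 0.001
```

The force dropped to zero and the tip sank at y of about 62–64, which agrees with the notch edge seen at 72 and the 11 mm half pad. I'll move to the notch centre, then press.

```bash
python3 -m inch '[{"dp":[1,3,0],"angular":[0,0,0],"fingers":255},{"dp":[1,6.5,0],"angular":[0,0,0],"fingers":255},{"dp":[1,6.5,3],"angular":[0,0,0],"fingers":255},{"dp":[1,6.5,6],"angular":[0,0,0],"fingers":255},{"dp":[1,6.5,9],"angular":[0,0,0],"fingers":255},{"dp":[1,6.5,9],"angular":[0,0,0],"fingers":255}]'; python3 -m inch '[{"dp":[0,0,1],"angular":[0,0,0],"fingers":255},{"dp":[0,0,2],"angular":[0,0,0],"fingers":255},{"dp":[0,0,3],"angular":[0,0,0],"fingers":255},{"dp":[0,0,3],"angular":[0,0,0],"fingers":255}]'
python3 - <<'E'
from rig import vision
import cv2
p,d=vision.grab_frame("side"); cv2.imwrite("pics/s3.png",cv2.resize(p[150:380,180:440],None,fx=2.5,fy=2.5,interpolation=2))
E
```

```text
clock: 5.67
eef_pos: [525.6, 52.6, 64.5]
tcp_rot: [3.142, 0.001, 0.035]
contact_force: [0.5, -0.1, -0.0]
opening: -0.001
clock: 6.0
eef_pos: [526.2, 52.6, 62.2]
tcp_rot: [3.142, -0.0, 0.035]
contact_force: [-0.2, 0.3, -0.4]
opening: 0.004
```

View pics/s3.png

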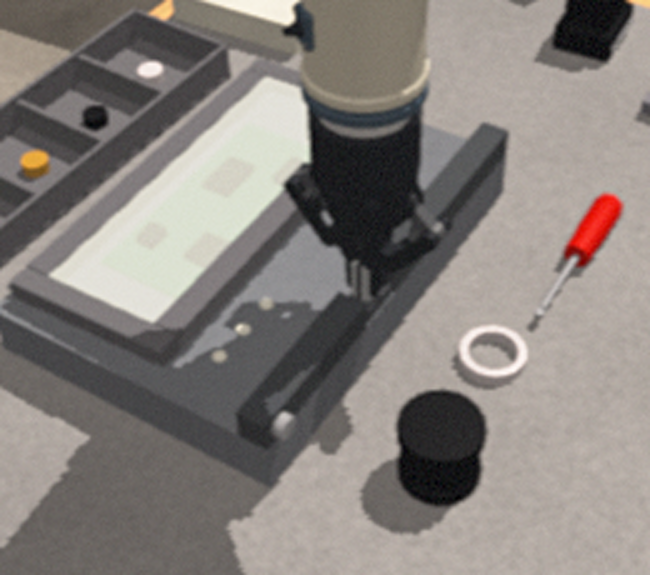

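The crop shows the fingertips in the notch at about (362,290), clear of the cover, and everything else undisturbed. Pressing in small steps.

```bash
python3 -m inch '[{"dp":[0,0,1],"angular":[0,0,0],"fingers":255},{"dp":[0,0,2],"angular":[0,0,0],"fingers":255},{"dp":[0,0,2],"angular":[0,0,0],"fingers":255}]'; python3 -m inch '[{"dp":[0,0,1],"angular":[0,0,0],"fingers":255},{"dp":[0,0,2],"angular":[0,0,0],"fingers":255},{"dp":[0,0,2],"angular":[0,0,0],"fingers":255}]'; python3 -m inch '[{"dp":[0,0,1],"angular":[0,0,0],"fingers":255},{"dp":[0,0,2],"angular":[0,0,0],"fingers":255},{"dp":[0,0,2],"angular":[0,0,0],"fingers":255}]'; python3 -m inch '[{"dp":[0,0,1],"angular":[0,0,0],"fingers":255},{"dp":[0,0,2],"angular":[0,0,0],"fingers":255},{"dp":[0,0,2],"angular":[0,0,0],"fingers":255}]'
```

```text
clock: 6.3
eef_pos: [526.3, 52.6, 60.2]
tcp_rot: [-3.142, -0.0, 0.035]
contact_force: [-0.2, 0.5, 0.5]
opening: -0.006
clock: 6.55
eef_pos: [526.2, 52.6, 58.2]
tcp_rot: [-3.142, -0.0, 0.035]
contact_force: [-0.0, 0.2, 0.6]
opening: 0.001
clock: 6.8
eef_pos: [526.3, 52.6, 56.1]
tcp_rot: [-3.142, -0.0, 0.035]
contact_force: [1.0, 0.7, 0.7]
opening: -0.005
clock: 7.05
eef_pos: [526.4, 52.6, 55.0]
tcp_rot: [-3.142, -0.0, 0.035]
contact_force: [-3.0, 0.7, 11.9]
opening: 0.001
```

```bash
python3 - <<'E'
from rig import vision,monitor
import cv2
p,d=vision.grab_frame("side"); cv2.imwrite("pics/s4.png",cv2.resize(p[150:380,180:440],None,fx=2.5,fy=2.5,interpolation=2))
E
```

```text
(no output)
```

View pics/s4.png

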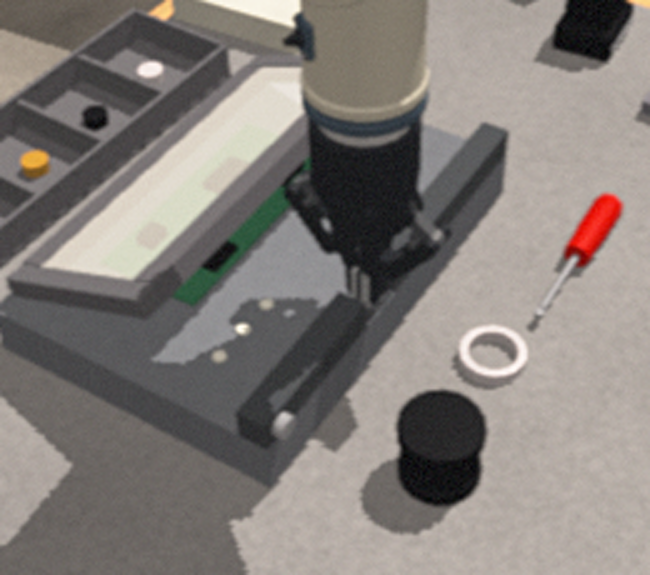

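The cover has risen: its frame is tilted and the green board is visible below at (220,255). I'll press a touch firmer to be sure of the end stop, then lift straight up.

```bash
python3 -m inch '[{"dp":[0,0,0.7],"angular":[0,0,0],"fingers":255},{"dp":[0,0,0.7],"angular":[0,0,0],"fingers":255},{"dp":[0,0,0.7],"angular":[0,0,0],"fingers":255}]'; python3 -m inch '[{"dp":[0,0,-4],"angular":[0,0,0],"fingers":255},{"dp":[0,0,-12],"angular":[0,0,0],"fingers":255},{"dp":[0,0,-25],"angular":[0,0,0],"fingers":255},{"dp":[0,0,-45],"angular":[0,0,0],"fingers":255},{"dp":[-5,0,-70],"angular":[0,0,0],"fingers":255},{"dp":[-20,0,-100],"angular":[0,0,0],"fingers":255},{"dp":[-40,0,-130],"angular":[0,0,0],"fingers":255},{"dp":[-60,0,-160],"angular":[0,0,0],"fingers":255},{"dp":[-80,0,-180],"angular":[0,0,0],"fingers":255},{"dp":[-100,0,-180],"angular":[0,0,0],"fingers":255},{"dp":[-100,0,-180],"angular":[0,0,0],"fingers":255},{"dp":[-100,0,-180],"angular":[0,0,0],"fingers":255}]'
python3 - <<'E'
from rig import vision,monitor
import cv2, numpy as np
for n in ("side","scene"):
    p,d=vision.grab_frame(n); c=vision.camera_params(n)
    cv2.imwrite(f"pics/{n}5.png",p); np.savez(f"pics/{n}5.npz",d=d,R=c["R"],t=c["t"],K=[c["fx"],c["fy"],c["cx"],c["cy"]])
from h import *
P=cloud("side5")
# key top & cover frame heights
m=(abs(P[...,0]-526)<8)&(abs(P[...,1]-52)<12)&(P[...,2]<80); print("key z",np.nanmedian(P[m],0),m.sum())
m=(P[...,0]>595)&(P[...,0]<780)&(abs(P[...,1]-20)<120)&(P[...,2]<200)&(P[...,2]>65)
Q=P[m]; k=np.polyfit(Q[:,0],Q[:,2],1); print("cover slope rad",np.arctan(k[0]),"max z",np.percentile(Q[:,2],99))
E
```

```text
clock: 7.35
eef_pos: [526.5, 52.6, 54.9]
tcp_rot: [-3.142, -0.001, 0.035]
contact_force: [-5.4, -0.4, 20.5]
opening: -0.002
clock: 8.35
eef_pos: [425.8, 49.0, 234.0]
tcp_rot: [-3.142, -0.001, 0.035]
contact_force: [0.9, -0.2, -0.3]
opening: -0.002
key z [525.95777099  49.00168508  55.02102365] 57
cover slope rad -0.3113743850767579 max z 121.93269180593731
```

View pics/side5.png

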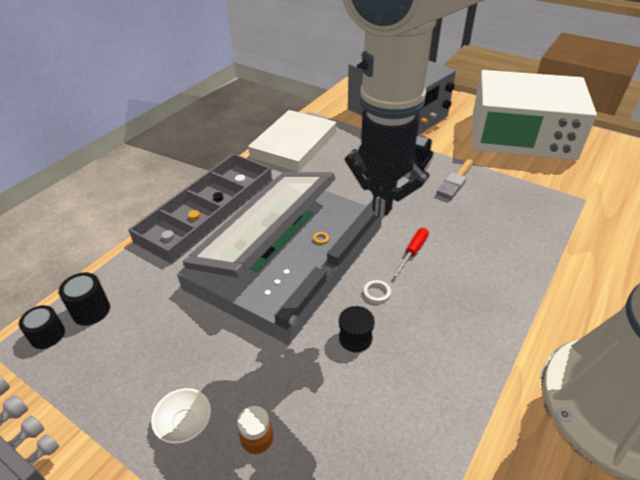

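View pics/scene5.png

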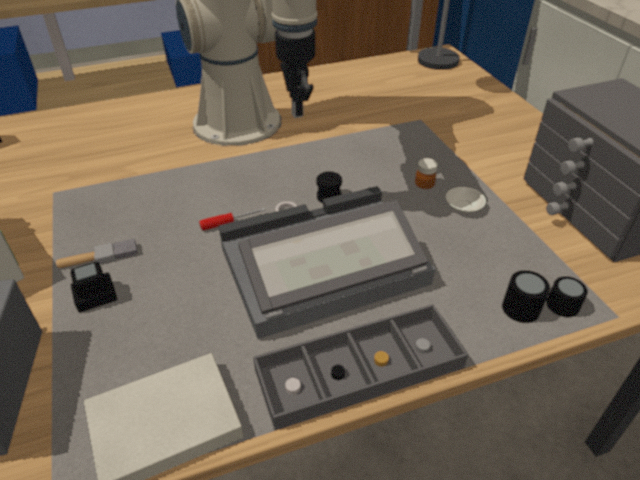

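Both views show the cover ajar (side view, front edge from about (240,268) to (330,180)), the hand clear, and all bystanders where they were. The key top measures 55 mm, which is fully down, and the cover's front edge 122 mm, a rise of about 51 mm.

```bash
python3 -c "
from rig import sign_off
print(sign_off())"
```

```text
the job is handed in; nothing more can be done
None
```

The tester is open: the key is fully down, the dust cover stands ajar, and the hand is clear. I handed the job in at about 8.5 s on the robot's clock.

- **What I did:** With the fingers shut, I touched the top of the start block at 75.1 mm with about 10 N. I then slid along the rail at about 5–6 N until the force dropped at y ≈ 62–64 mm. After centring in the notch I pressed the key to its stop at 55 mm with about 20 N, then lifted straight up and away.
- **Last checks:** The key top measured 55.0 mm, which is fully down. The cover's front edge is at about 122 mm, a rise of about 51 mm. The contact force is back near zero, and the bystanders look unmoved in the side and scene pictures.
- **What disagreed:**
  - The fitted cover slope was 0.31 rad against the expected 0.35. It was a rough fit over mixed points, and the height of the front edge agrees with fully open.
  - The force readings between steps of the press were under 1 N instead of 4–7 N. They only rose at the end stop. I took them after each step had settled, and the key stays where it is left.

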